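# Take the drip cassette out of a tea station

### The job

The drip cassette of the tea station has to come out for emptying: first lift the infuser basket hanging above it up and off its hook and stand it gently, upright and let go, in the small white dish. Then pinch the cassette's two orange side catches together until it comes free (do not force or drop it), lift it straight out, and finish while still holding it by the squeezed catches, level and still, about 8 cm above its seat. Leave the teapot, the cups and the tool vase alone.

Things in the scene. Friction and masses are not known exactly. Their poses are not given: they have to be found in the camera images.
- station: Fixed dark lacquered drip station, 50 mm high, seen from above x -150..185, y -70..70 mm. Origin: on the table under the middle of the seated cassette; x along its length towards the hook stand, y across, z up. Its slot (floor at z = 10 mm) leaves the cassette 1.5 mm play at each side, 2 mm at each end. Brass keepers on both sides of the slot at x = 0 hold the ears of the cassette's catches down.
- hook_saddle (a point): Lowest point of the hook's saddle, on the axis of its 6 mm steel bar: at x = 100, z = 195 mm in the station's frame. The basket's bail hangs here. The hook lies in the plane y = 0: post at x = 165 mm, arm towards -x (axis at most 213 mm high), upturned tip at x = 76 mm, its top 19 mm above this point.
- cassette: Loose black drip cassette with bamboo slats, 240 (x) x 76 (y) x 42 mm (z), 0.28 to 0.47 kg, balanced about its middle, seated in the slot. Origin: centre of its underside. Two orange sprung catch tabs rise through its middle. It lifts out straight up only while both are pinched in by 8 mm or more. Hook and hanging basket overhang its +x end, the basket's foot 50 mm above it.
- catches_mid (a point): Midway between the two catch tabs, 68 mm above the cassette's origin: pinch here along the cassette's y. Tabs: 28 mm wide (x), 6 mm thick (y), outer faces 56 mm apart at rest, 36 mm fully pinched, tops 14 mm above this point and 40 mm above the slats and the station's rims around them. A fixed grey block 20 mm wide stands between them, its top 14 mm below this point.
- catch_left (a joint): Inward travel (m) of the catch on the cassette's +y side: 0 at rest (latched), 0.010 fully pinched. Sprung: 2.7 N to start, 7.2 N fully in; springs back when let go.
- catch_right (a joint): The same for the catch on the cassette's -y side.
- basket: Loose steel infuser basket, 0.1 to 0.15 kg: cup 60 mm across, flat foot 54 mm, 40 mm high; rigid arched bail in its y-z plane, its straight top bar (6 mm thick) 98 mm up. Origin: centre of the foot's underside; z up, x along the hook. It hangs with its foot 103 mm above the table. To unhook: raise it 20 to 45 mm, then move it at least 35 mm towards the station's -x.
- basket_grip (a point): Point in the upright dark wooden grip on top of the bail, 126 mm above the basket's origin: take it here, closing along the basket's y. The grip is 22 mm (x) x 12 mm (y), from 26 mm below this point to 16 mm above it.
- dish: Fixed small round white dish, 112 mm across the rim, 13 mm high; flat inner floor 5 mm above the table, about 92 mm across. Origin: centre of its underside, on the table. It is left or right of the station.
- teapot: Loose reddish-brown clay teapot (bystander), body 112 mm across, 96 mm high, spout to +x and handle to -x reaching 92 mm from the centre. Origin: centre of its underside. It stands on the other side of the station from the dish.
- cup_dark: Loose small black cup (bystander), 68 mm across, 40 mm high; origin: centre of its underside.
- cup_red: Loose small red-brown cup (bystander), 68 mm across, 40 mm high; origin: centre of its underside.
- tool_vase: Loose black vase of wooden tea tools (bystander), 72 mm across, 195 mm high with the tools; origin: centre of its underside.
Things that resemble listed ones, but are neither listed nor needed, are in the scene too. What is shaped like the basket but purple or red is not meant.

How it is judged (in metres and radians):
On the way, in this order (a step that is already met when the one before it is completed fails the run):
1. the basket stands upright and released in the white dish, the cassette still seated (horizontal distance between basket and dish below 0.018 m and z of basket in the frame of dish between 0.002 and 0.009 m and angle between basket's own z axis and vertical below 0.12 rad and contact force between the fingers and basket below 0.05 N and linear speed of basket below 0.03 m/s and height (world z) of cassette below 0.016 m), for 0.2 s.
2. the cassette is held up free by its pinched catches (height (world z) of cassette above 0.06 m and angle between cassette's own z axis and vertical below 0.25 rad and value of joint each of catch_left, catch_right above 0.005 m and contact force between the fingers and cassette above 2 N and contact force between cassette and station below 0.05 N and contact force between cassette and basket below 0.05 N and linear speed of cassette below 0.05 m/s), for 0.2 s.
At the end, for the whole second after the job is handed in: Basket stands released in the dish: within 18 mm of its centre, foot on its floor, upright within 0.12 rad, still. Cassette held by the fingers, both catches pinched over 5 mm, underside over 60 mm above the table, level within 0.25 rad, still, touching neither station nor basket (all of step 2 and horizontal distance between basket and dish below 0.018 m and z of basket in the frame of dish between 0.002 and 0.009 m and angle between basket's own z axis and vertical below 0.12 rad and contact force between the fingers and basket below 0.05 N and linear speed of basket below 0.03 m/s); the arm keeps its last pose, push and grip.
It fails at once if the cassette is forced up or dropped with a catch not pinched (height (world z) of cassette above 0.017 m and value of joint any of catch_left, catch_right below 0.003 m).
It fails at once if the basket is dropped or thrown (moving over 0.6 m/s out of the fingers) (contact force between the fingers and basket below 0.01 N and linear speed of basket above 0.6 m/s).
It fails at once if the teapot, a cup or the tool vase is moved by more than 25 mm (distance of any of teapot, cup_dark, cup_red, tool_vase from where it was at the start of the episode above 0.025 m).
It also fails if it takes over 51 s, if anything falls off the work surface, if the arm or the gripper's body presses on something with over 40 N, if the wrist force passes 120 N, or if a joint passes its speed limit or range.

### The arm

A 6-joint arm with a two-finger parallel gripper is mounted at the origin on the work surface. World frame = base frame: x ahead of the robot, y to its left, z up, the work surface at z = 0. Lengths are in mm, angles in degrees, forces in N, time in s.
With the tool pointing down it reaches from about 300 to 850 mm from the base axis. Payload 4.2 kg.
Tool frame: the origin (TCP) lies midway between the tips of the shut fingers; the grasp point (between the pads) lies 19 mm behind it; x points along the fingers, y is the direction in which the jaws open and shut, and the axes are right-handed (so a half turn about x gives the same grasp; the last joint's range is limited). The gripper opens to 91 mm and grips with 3 to 60 N. Pads are 32 mm wide; open, the fingers measure 118 mm over their backs; the gripper's body (76 mm by 178 mm) begins 60 mm behind the grasp point.
Start: joints at [-64.973, 18.312, 89.639, -0, 72.044, -1.146], TCP at [253.626, -516.059, 213.976] pointing down, gripper open.
Joint ranges: [-177.97, 177.97], [-48.28, 115.42], [12.27, 149.76], [-77.06, 257.06], [2.81, 150.46], [-146.56, 146.56]. Speed limits (degrees/s): [147.25, 147.25, 180, 180, 180, 180].

### API

Orientations are given as [roll, pitch, yaw] about the fixed x, y, z axes, in that order (R = Rz(yaw) Ry(pitch) Rx(roll)).
In Python, from workcell import * gives the robot as it stands.
- The arm moves only by the shell command python3 -m handwheel 'ROWS' [FORCE]. ROWS is a JSON object of lists of equal length, an entry for each row: "gripper": the closure, from 0 (fully open) to 1 (shut); "offset": the shift along the tool's x, y, z in mm, a list of three; "rot": the turn, a rotation vector about the tool's x, y, z in degrees, a list of three. A call has 1 to 5 rows; each row is the pose to reach, as a shift and turn from the pose commanded when the call began, along the tool's axes at that moment; what a row does not reach only later rows make up. A row lasts 1/12 s, in which the tool goes at most 41.7 mm and 7.16 degrees, less where a joint would pass 70% of its speed; a pose out of reach is approached as far as the arm can. A call with a gripper value outside its range is refused whole. The fingers move at their own pace and stop on an object; FORCE is the grip in N (left out, the last holds). Time passes only in rows, so rows that repeat a pose let the fingers close. It gives the time, the measured TCP pose, the force and the opening at its end, in the units of the state.
- state(): the state, without advancing time (a new reading comes with each control period).
- grab_frame(name): name is "scene" or "top" or "wrist"; returns the picture (480x640x3 uint8, red, green, blue); there is no depth.
- camera_params(name): a dict with "fx", "fy", "cx", "cy" (pixels), "k1" (the pictures are not rectified: a ray, as slopes to the right and down, at radius r is drawn at 1 + k1 r^2 times it, then the intrinsics apply), "position" and "attitude" of the camera in the world; the wrist camera has in their place "hand_eye" (4x4, takes a point from camera to tool coordinates, whose origin is the TCP and whose axes are the tool frame's). Camera axes: x right, y up, looking along -z (the intrinsics and any distortion apply to the point x, -y, -z); pixel columns grow to the right and rows downward; lengths in mm; the calibration is good to about 2 mm. A picture is of the moment at which its call begins: read the wrist's pose just before it. camera_params takes no time and is no camera call.
- job_done(): hands the job in, once; it reports no verdict.
The state is a dict: "time_s": time; "qpos": joint angles; "qvel": joint speeds; "effort": joint torques, N m; "ee_pos": TCP position; "ee_rot": TCP orientation; "force": force on the tool from outside, world axes, zero at the start; "torque": the same for the moment, N m; "gripper_width": finger opening in mm.
Only numpy, scipy, OpenCV 4.12 (cv2) and the standard library are available. Lean on these libraries where they do the work, as an engineer would, in place of code of your own. Each camera call takes 0.05 s, during which the arm holds its last target.

## Working session

There is one attempt and no reset: what is moved stays moved. The work goes in short steps, Python scripts to look and compute and a shell command to move; the robot and the scene stay as the last step left them, time stands still between calls to the robot, and variables do not carry over. Pictures are saved under pics/ and viewed, and the job is handed in when it is done.

```bash
ls; mkdir -p pics; python3 - <<'E'
from workcell import *
import cv2
print(state())
for n in ("scene","top","wrist"):
    print(n,camera_params(n))
    cv2.imwrite(f"pics/{n}0.png",cv2.cvtColor(grab_frame(n),cv2.COLOR_RGB2BGR))
E
```

```text
pics
{'time_s': 0.0, 'qpos': array([-6.49744223e+01,  1.83502535e+01,  8.97056711e+01,  4.29730317e-04,
        7.20432688e+01, -1.14559624e+00]), 'qvel': array([-0.04070112, -0.04286447,  0.11558705, -0.05531674, -0.04880352,
       -0.08380433]), 'effort': array([-7.40509277e-04, -4.12469137e+01, -2.31971633e+01,  7.25758960e-02,
        4.57237638e-02, -1.14084510e-04]), 'ee_pos': array([ 253.40106357, -515.59662291,  213.13916687]), 'ee_rot': array([-91.38159084,  89.90080578, 114.78945028]), 'force': array([0.08278608, 0.11693689, 0.73078693]), 'torque': array([ 0.02383126, -0.0034585 , -0.03395469]), 'gripper_width': 91.5422186985109}
scene {'fx': 454.1082854561885, 'fy': 454.1082854561885, 'cx': 319.49252887064046, 'cy': 246.5030353477005, 'k1': 0.0038103222391644175, 'position': array([1286.56428607,   59.97273916, 1033.52350004]), 'attitude': array([ 41.18655547,  -0.71737133, 102.34995932])}
top {'fx': 485.6585013669114, 'fy': 485.6585013669114, 'cx': 325.799463603502, 'cy': 242.57846781583126, 'k1': -0.045726305686033655, 'position': array([ 421.81171374, -107.41866724, 1228.14494452]), 'attitude': array([  5.76110752,  -0.4608689 , -89.08825131])}
wrist {'fx': 346.95346356703527, 'fy': 346.95346356703527, 'cx': 322.80665635980455, 'cy': 236.6674659266033, 'k1': -0.010949062970223154, 'hand_eye': array([[-1.42282349e-04,  2.33789073e-01, -9.72287329e-01,
        -1.70661916e+02],
       [ 9.99999987e-01, -3.42792672e-05, -1.54580299e-04,
         9.18430375e-01],
       [-6.94684819e-05, -9.72287338e-01, -2.33789065e-01,
        -6.69430284e+01],
       [ 0.00000000e+00,  0.00000000e+00,  0.00000000e+00,
         1.00000000e+00]])}
```

View pics/scene0.png

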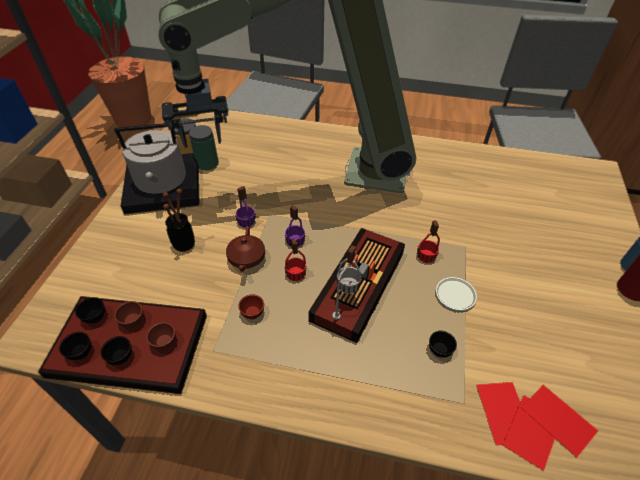

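View pics/top0.png

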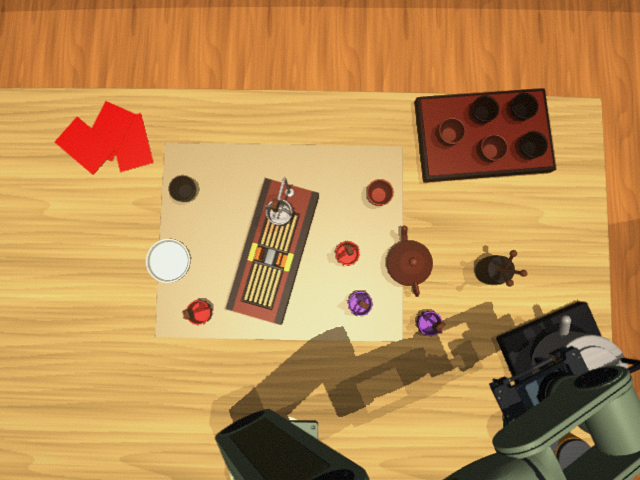

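View pics/wrist0.png

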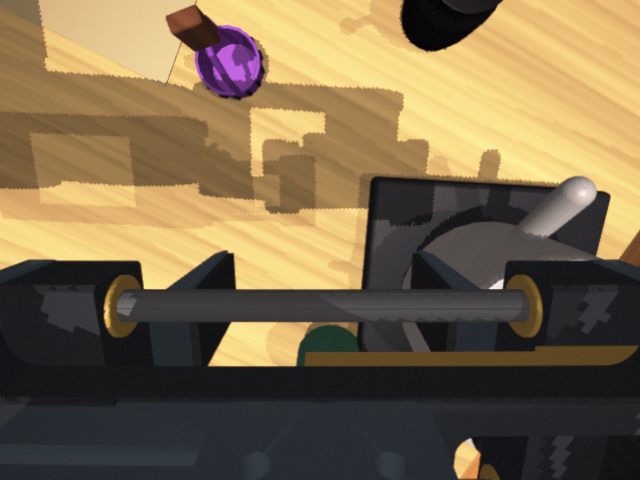

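The top picture shows the station tilted at about (272,250), its hook and the steel basket at its upper end (281,212), and the orange and yellow catches at about (270,257). The dish is at (168,261), the teapot at (410,263) and the vase at (495,270). The cups are at (183,188) and (379,193).

Basket-like things: steel (281,212), red (347,253) and (200,312), purple (360,302) and (429,322). By the description I choose the steel one on the hook.

```bash
cat > h.py <<'E'
from workcell import *
import numpy as np, cv2
from scipy.spatial.transform import Rotation as Ro
def Rm(rpy): return Ro.from_euler('xyz',rpy,degrees=True).as_matrix()
def pose(name,st=None):
    c=camera_params(name)
    if name=="wrist":
        T=np.eye(4);T[:3,:3]=Rm(st["ee_rot"]);T[:3,3]=st["ee_pos"]
        T=T@c["hand_eye"]; return c,T[:3,:3],T[:3,3]
    return c,Rm(c["attitude"]),np.array(c["position"])
def ray(name,uv,st=None):
    c,R,p=pose(name,st)
    d=np.array([(uv[0]-c["cx"])/c["fx"],(uv[1]-c["cy"])/c["fy"]]);s=d.copy()
    for _ in range(20): s=d/(1+c["k1"]*(s@s))
    return p,R@np.array([s[0],-s[1],-1.0])
def onz(name,uv,z,st=None):
    p,d=ray(name,uv,st); return p+d*(z-p[2])/d[2]
def proj(name,P,st=None):
    c,R,p=pose(name,st); q=R.T@(np.asarray(P,float)-p); s=np.array([q[0],-q[1]])/-q[2]
    s=s*(1+c["k1"]*(s@s)); return np.array([s[0]*c["fx"]+c["cx"],s[1]*c["fy"]+c["cy"]])
def tri(obs):
    A=np.zeros((3,3));b=np.zeros(3)
    for p,d in obs:
        d=d/np.linalg.norm(d);M=np.eye(3)-np.outer(d,d);A+=M;b+=M@p
    return np.linalg.solve(A,b)
def save(im,fn,box=None,k=1):
    if box: x0,y0,x1,y1=box; im=im[y0:y1,x0:x1]
    im=cv2.resize(im,None,fx=k,fy=k,interpolation=cv2.INTER_CUBIC)
    cv2.imwrite(fn,cv2.cvtColor(im,cv2.COLOR_RGB2BGR))
E
python3 - <<'E'
from h import *
t=cv2.cvtColor(cv2.imread("pics/top0.png"),cv2.COLOR_BGR2RGB);s=cv2.cvtColor(cv2.imread("pics/scene0.png"),cv2.COLOR_BGR2RGB)
save(t,"pics/top0c.png",(215,170,335,330),3.75 if 0 else 3.7)
save(s,"pics/scene0c.png",(300,220,480,360),4)
E
```

```text
(no output)
```

View pics/top0c.png

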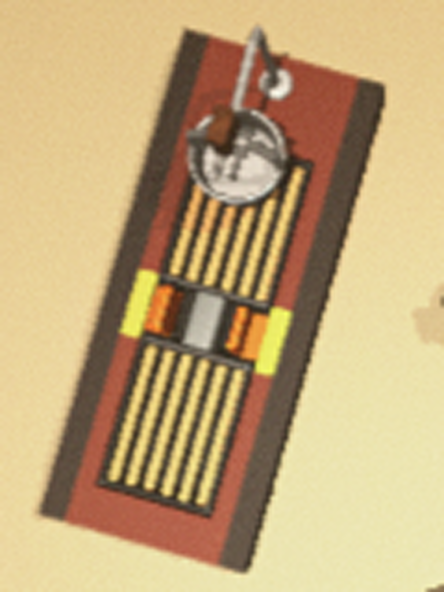

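View pics/scene0c.png

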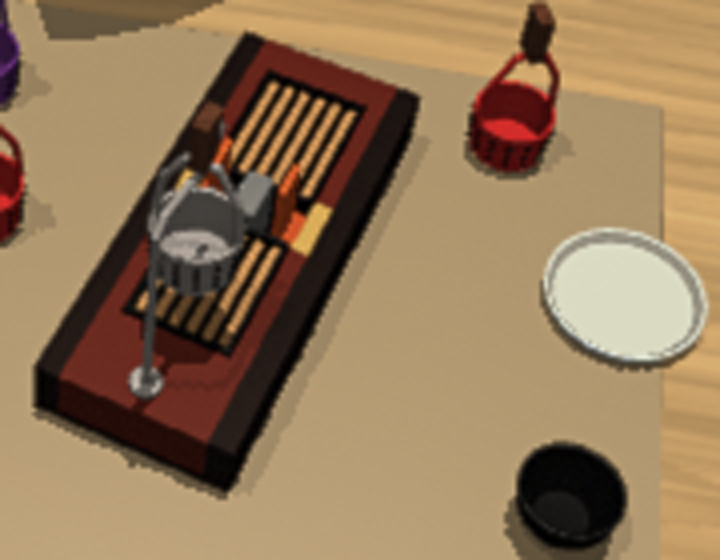

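The crops confirm the steel basket at (281,212) in the top picture hangs on the hook bar, with its post at (289,191); the catches lie at (259,253) and (281,260).

```bash
python3 - <<'E'
from h import *
cr=lambda q,o,k:[np.array(o)+np.array(p)/k for p in q]
# station frame corners: BL(-150,+70) etc ; image left=+y
S=np.array([[185,70],[185,-70],[-150,-70],[-150,70]],float)
tc=cr([(185,30),(385,85),(247,572),(40,515)],(215,170),3.7)
sc=cr([(222,490-0),(38,370),(250,33),(418,97)],(300,220),4)
# scene: +x end near camera; +y is right in scene
for name,q in (("top",tc),("scene",sc)):
    W=np.array([onz(name,p,50)[:2] for p in q]); print(name,W.round(1).tolist())
    if name=="scene":
        W=W[[0,1,2,3]]
    A,_=cv2.estimateAffinePartial2D(S.astype(np.float32),W.astype(np.float32),ransacReprojThreshold=20)
    print(A.round(3).tolist(),np.hypot(A[0,0],A[1,0]),np.degrees(np.arctan2(A[1,0],A[0,0])))
for name in("top","scene"):
    im=cv2.imread(f"pics/{name}0.png");h=cv2.cvtColor(im,cv2.COLOR_BGR2HSV)
    m=((h[...,1]<45)&(h[...,2]>140)).astype(np.uint8)
    n,l,s,c=cv2.connectedComponentsWithStats(m)
    for i in range(1,n):
        if 400<s[i,4]<4000:
            k,_=cv2.findContours((l==i).astype(np.uint8),0,1);e=cv2.fitEllipse(k[0]);print(name,s[i],e,onz(name,e[0],13),onz(name,e[0],10))
E
```

```text
top [[698.5, 37.9], [663.4, -96.4], [341.3, -12.5], [375.6, 123.2]]
[[0.963, 0.252, 502.844], [-0.252, 0.963, 17.438]] 0.9953182530454425 -14.661071228237097
scene [[726.5, 39.6], [667.6, -89.1], [343.5, -2.3], [379.3, 126.3]]
[[1.018, 0.279, 515.621], [-0.279, 1.018, 20.034]] 1.0557732226262235 -15.33849064539188
top [ 146  239   44   44 1454] ((167.49468994140625, 260.3387756347656), (42.315147399902344, 43.527931213378906), 49.027259826660156) [493.07860247 281.57502077  13.        ] [493.2545491  282.53538444  10.        ]
top [ 567  336   55   34 1019] ((594.9024658203125, 351.4552307128906), (30.079833984375, 46.30309295654297), 99.43470001220703) [ 281.03303208 -795.45877101   13.        ] [ 280.68547186 -797.15743282   10.        ]
scene [126 131  46  23 586] ((148.8143768310547, 141.48020935058594), (20.345170974731445, 40.377315521240234), 77.99667358398438) [  47.75886252 -846.72135541   13.        ] [  44.11718619 -849.38673478   10.        ]
scene [ 436  277   41   33 1022] ((455.7567138671875, 293.12957763671875), (30.31525993347168, 40.84086990356445), 111.85196685791016) [493.77819744 283.36763763  13.        ] [491.44766976 284.0243444   10.        ]
```

```bash
python3 - <<'E'
from h import *
st=state();R=Rm(st["ee_rot"]);print("tool axes cols\n",R.round(3))
g=tri([ray("top",(275,204.3)),ray("scene",(351.8,253.8))]);print("grip top approx",g)
yaw=np.radians(-14.7);C=np.array([502.8,17.4,0]);X=np.array([np.cos(yaw),np.sin(yaw),0]);Y=np.array([-X[1],X[0],0])
G=C+100*X;G[2]=229;print("pred grip",G,proj("top",G),proj("scene",G))
Rt=np.column_stack([[0,0,-1],Y,X]); D=R.T@Rt
print("rotvec to reach (tool z=+X):",Ro.from_matrix(D).as_rotvec(degrees=True))
Rt2=np.column_stack([[0,0,-1],-Y,-X]);print("other:",Ro.from_matrix(R.T@Rt2).as_rotvec(degrees=True))
for lab,T in (("above grip 300",[*G[:2],330]),): print(lab,R.T@(np.array(T)-st["ee_pos"]))
E
```

```text
tool axes cols
 [[-0.001  0.441 -0.897]
 [ 0.001 -0.897 -0.441]
 [-1.    -0.001  0.   ]]
grip top approx [601.08843404  -4.70616002 227.63250896]
pred grip [599.52677528  -7.97579446 229.        ] [275.5876853  205.07388977] [349.75700894 252.68387854]
rotvec to reach (tool z=+X): [-1.39127069e+02 -9.27602977e-02  3.51194530e-02]
other: [4.08728986e+01 2.76888019e-02 7.31338699e-02]
above grip 300 [-116.2874725  -303.1969786  -534.54306051]
```

```bash
cat > d.py <<'E'
import sys
from h import *
# usage: d.py x y z : delta in tool frame to world TCP goal, tool z along station +X
st=state();R=Rm(st["ee_rot"]);yaw=np.radians(float(sys.argv[4]) if len(sys.argv)>4 else -14.7)
X=np.array([np.cos(yaw),np.sin(yaw),0]);Y=np.array([-X[1],X[0],0])
Rt=np.column_stack([[0,0,-1],Y,X])
print("t",round(st["time_s"],2),"pos",st["ee_pos"].round(1),"delta",(R.T@(np.array([float(v) for v in sys.argv[1:4]])-st["ee_pos"])).round(1),"rot",Ro.from_matrix(R.T@Rt).as_rotvec(degrees=True).round(1),"F",st["force"].round(1),"w",round(st["gripper_width"],1),"q",st["qpos"].round(0))
E
python3 -m handwheel '{"gripper":[0,0,0,0,0],"offset":[[-40,0,0],[-80,0,0],[-116,0,0],[-116,-15,-30],[-116,-35,-60]],"rot":[[0,0,0],[0,0,0],[-7,0,0],[-14,0,0],[-21,0,0]]}'; python3 d.py 599.5 -8 330
```

```text
time_s: 0.57
ee_pos: [292.6, -459.8, 332.0]
ee_rot: [74.8, 89.7, -57.9]
force: [0.6, -0.1, -0.4]
gripper_width: 91.0
t 0.57 pos [ 292.6 -459.8  332. ] delta [   0.8  -80.6 -540.2] rot [-1.18e+02  4.00e-01 -1.00e-01] F [ 0.6 -0.1 -0.4] w 91.0 q [-59.  13.  81.   0.  86. -16.]
```

```bash
python3 -m handwheel '{"gripper":[0,0,0,0,0],"offset":[[0,-4,-30],[0,-9,-60],[0,-14,-90],[0,-18,-120],[0,-22,-150]],"rot":[[-7,0,0],[-14,0,0],[-21,0,0],[-28,0,0],[-35,0,0]]}'; python3 d.py 599.5 -8 330
```

```text
time_s: 0.98
ee_pos: [378.3, -331.8, 329.8]
ee_rot: [-124.0, 90.0, 138.6]
force: [0.1, -0.8, -0.1]
gripper_width: 91.3
t 0.98 pos [ 378.3 -331.8  329.8] delta [-2.000e-01  1.771e+02 -3.498e+02] rot [-82.8  -0.    0. ] F [ 0.1 -0.8 -0.1] w 91.3 q [-43.   9.  86.  -0.  85. -35.]
```

```bash
python3 -m handwheel '{"gripper":[0,0,0,0,0],"offset":[[0,16,-31],[0,32,-63],[0,48,-94],[0,64,-126],[0,80,-158]],"rot":[[-7,0,0],[-14,0,0],[-21,0,0],[-28,0,0],[-35,0,0]]}'; python3 d.py 599.5 -8 330
```

```text
time_s: 1.4
ee_pos: [479.1, -185.9, 329.8]
ee_rot: [-117.2, 90.0, -179.7]
force: [0.1, 0.3, -0.1]
gripper_width: 91.1
t 1.4 pos [ 479.1 -185.9  329.8] delta [  -0.3  188.9 -102.2] rot [-47.8  -0.    0. ] F [ 0.1  0.3 -0.1] w 91.1 q [-22.  10.  85.  -0.  85. -50.]
```

```bash
python3 -m handwheel '{"gripper":[0,0,0,0,0],"offset":[[0,28,-15],[0,56,-30],[0,84,-45],[0,112,-60],[0,140,-75]],"rot":[[-7,0,0],[-14,0,0],[-21,0,0],[-28,0,0],[-35,0,0]]}'; python3 d.py 599.5 -8 330
```

```text
time_s: 1.82
ee_pos: [569.5, -55.4, 329.6]
ee_rot: [-139.5, 90.0, -166.9]
force: [-0.4, -1.4, 0.8]
gripper_width: 91.0
t 1.82 pos [569.5 -55.4 329.6] delta [-0.4 55.9  4.8] rot [-12.8  -0.    0. ] F [-0.4 -1.4  0.8] w 91.0 q [ -7.  15.  77.  -0.  87. -69.]
```

```bash
python3 -m handwheel '{"gripper":[0,0,0,0],"offset":[[0,28,2],[0,56,5],[0,56,5],[0,56,5]],"rot":[[-6.5,0,0],[-12.8,0,0],[-12.8,0,0],[-12.8,0,0]]}'; python3 - <<'E'
from h import *
import pickle
st=state();pickle.dump(st,open("s1.pkl","wb"));save(grab_frame("wrist"),"pics/w1.png");save(grab_frame("top"),"pics/t1.png")
print(st["ee_pos"],st["ee_rot"])
E
```

```text
time_s: 2.15
ee_pos: [599.7, -8.8, 328.9]
ee_rot: [-151.9, 89.9, -166.9]
force: [-1.3, -0.1, 0.4]
gripper_width: 91.6
[599.71755607  -8.75341693 328.93338039] [-151.92672038   89.89027102 -166.88548414]
```

View pics/w1.png

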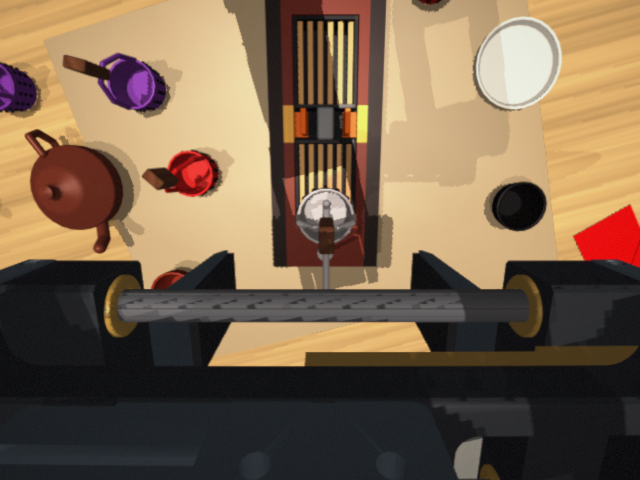

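The wrist picture shows the station upright in the frame. The hung steel basket is at (325,215) with its grip at (326,236), the catches are at (302,123) and (349,123), the dish is at (518,62), and the cups and teapot are clear of them.

```bash
python3 - <<'E'
from h import *
import pickle
st=pickle.load(open("s1.pkl","rb"))
im=cv2.imread("pics/w1.png");save(cv2.cvtColor(im,cv2.COLOR_BGR2RGB),"pics/w1c.png",(260,80,390,280),3)
h=cv2.cvtColor(im,cv2.COLOR_BGR2HSV)
def blobs(m,lo,hi):
    n,l,s,c=cv2.connectedComponentsWithStats(m.astype(np.uint8))
    return [(s[i].tolist(),c[i].round(1)) for i in range(1,n) if lo<s[i,4]<hi]
H,S,V=h[...,0],h[...,1],h[...,2]
roi=np.zeros_like(H,bool);roi[90:160,270:380]=1
print("yellow",blobs(roi&(H>=20)&(H<32)&(S>170)&(V>120),30,2000))
print("orange",blobs(roi&(H>=5)&(H<19)&(S>190)&(V>130),30,2000))
m=((S<60)&(V>150)).astype(np.uint8)
for s,c in blobs(m,2000,9000): print("white",s,c)
n,l,s,c=cv2.connectedComponentsWithStats(m)
for i in range(1,n):
    if 2000<s[i,4]<9000 and s[i,1]<150:
        k,_=cv2.findContours((l==i).astype(np.uint8),0,1);e=cv2.fitEllipse(max(k,key=len));print(e,onz("wrist",e[0],13,st))
# grip top
roi[:]=0;roi[205:262,305:345]=1
for s,c in blobs(roi&(H<15)&(S>90)&(V<140),40,2000): print("grip",s,c)
E
```

```text
yellow []
orange [([294, 108, 14, 29, 312], array([299.6, 123.1])), ([345, 109, 6, 28, 145], array([347.6, 122.1]))]
white [476, 17, 86, 93, 6170] [518.3  62.6]
((518.20458984375, 62.509498596191406), (81.79371643066406, 94.42749786376953), 28.405311584472656) [492.48098447 281.82295123  13.        ]
grip [305, 218, 40, 44, 1045] [324.9 243.9]
```

View pics/w1c.png

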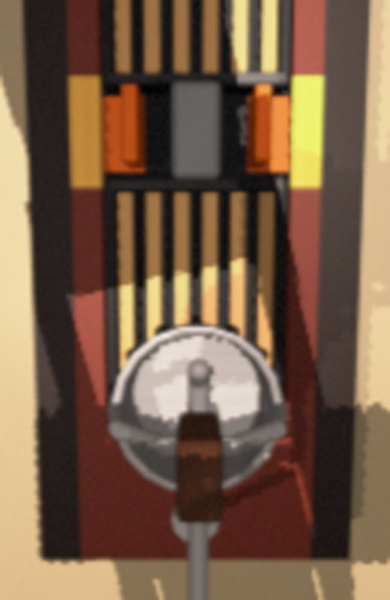

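```bash
python3 - <<'E'
from h import *
import pickle
st=pickle.load(open("s1.pkl","rb"))
w=lambda u,v,z:onz("wrist",(260+u/3,80+v/3),z,st)
g=w(200,480,245);print("grip top",g)
L=[w(69,y,50) for y in(75,188)];Rr=[w(323,y,50) for y in(75,188)]
print("keeper outer",L,Rr); print("mid keepers",np.mean(L+Rr,0))
d=np.array(Rr[0])-L[0];print("Y dir yaw",np.degrees(np.arctan2(-d[0],d[1])),np.linalg.norm(d))
f=np.array(w(43,557,50));k=np.array(w(350,557,50));print("far corners",f,k,np.degrees(np.arctan2(-(k-f)[0],(k-f)[1])))
yaw=np.radians(-14.7);C=np.array([502.8,17.4,0]);X=np.array([np.cos(yaw),np.sin(yaw),0]);Y=np.array([-X[1],X[0],0])
for P in(g,np.mean(L+Rr,0),f,k): print((P-C)@X,(P-C)@Y)
# tab tops z=92: outer/inner x edges
for u in (121,143,250,272): 
    P=w(u,125,92);print("tab",u,((P-C)@X).round(1),((P-C)@Y).round(1))
E
```

```text
grip top [600.5626329   -5.73810375 245.        ]
keeper outer [array([469.9852217, -24.3579914,  50.       ]), array([512.7606298 , -36.98480395,  50.        ])] [array([496.71617108,  75.7259339 ,  50.        ]), array([540.12704992,  65.48430389,  50.        ])]
mid keepers [504.89726812  19.96686061  50.        ]
Y dir yaw -14.95381056294548 103.59216070393767
far corners [664.84379263 -94.27898001  50.        ] [700.77340469  40.28159525  50.        ] -14.950016801222377
100.43411988136545 2.427303162878912
1.3772585537063158 3.015039941269744
185.07916357310796 -66.90357627522972
185.68690368432198 72.36995347399913
tab 121 2.0 -25.3
tab 143 2.0 -17.1
tab 250 2.2 22.9
tab 272 2.2 31.1
```

```bash
python3 -m handwheel '{"gripper":[0,0,0,0,0],"offset":[[35,3.4,0],[70,3.4,0],[100,3.4,0],[118,3.4,0],[118,3.4,0]],"rot":[[0,0,0],[0,0,0],[0,0,0],[0,0,0],[0,0,0]]}'; python3 - <<'E'
from h import *
st=state();save(grab_frame("wrist"),"pics/w2.png")
print(st["ee_pos"],st["force"])
E
```

```text
time_s: 2.67
ee_pos: [597.0, -7.8, 207.7]
ee_rot: [-164.0, 89.5, -179.2]
force: [0.1, -0.2, -0.6]
gripper_width: 90.7
[596.97966077  -7.77623298 207.67368777] [ 0.09181728 -0.18758604 -0.61549165]
```

View pics/w2.png

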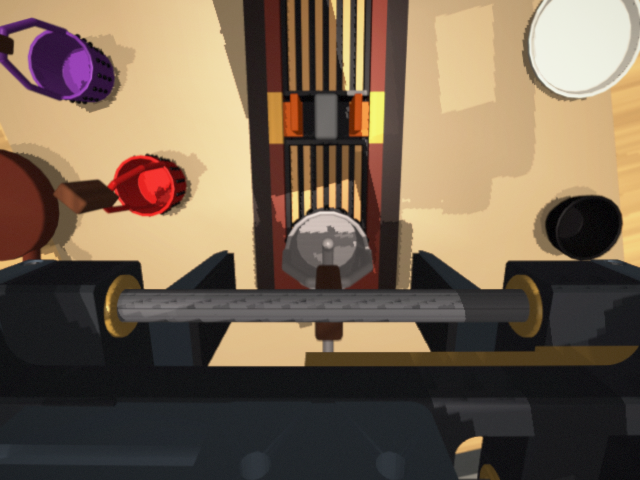

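The wrist picture shows the grip at (329,300), between the open fingers (inner edges 235 and 413, middle 324), so it lies about 2 mm towards +y. I correct for that and close.

```bash
python3 -m handwheel '{"gripper":[0,1,1,1,1],"offset":[[-2,2,2.5],[-2,2,2.5],[-2,2,2.5],[-2,2,2.5],[-2,2,2.5]],"rot":[[0,0,0],[0,0,0],[0,0,0],[0,0,0],[0,0,0]]}' 20;  python3 -m handwheel '{"gripper":[1,1,1,1],"offset":[[0,0,0],[0,0,0],[0,0,0],[0,0,0]],"rot":[[0,0,0],[0,0,0],[0,0,0],[0,0,0]]}' 20; python3 d.py 600.5 -5.5 210 -14.9
```

```text
time_s: 3.13
ee_pos: [603.7, -5.2, 214.9]
ee_rot: [8.9, 89.9, -6.1]
force: [-0.0, -0.1, 0.3]
gripper_width: 67.3
time_s: 3.47
ee_pos: [603.3, -5.1, 213.9]
ee_rot: [-83.3, 90.0, -98.3]
force: [-0.5, -0.1, -0.5]
gripper_width: 40.1
t 3.47 pos [603.3  -5.1 213.9] delta [ 3.9 -1.1 -2.6] rot [-0.1  0.   0. ] F [-0.5 -0.1 -0.5] w 40.1 q [ -2.  21.  86.  -0.  73. -77.]
```

```bash
python3 -m handwheel '{"gripper":[1,1,1,1,1],"offset":[[3,0,-2],[3,0,-2],[3,0,-2],[3,0,-2],[3,0,-2]],"rot":[[0,0,0],[0,0,0],[0,0,0],[0,0,0],[0,0,0]]}' 20;  python3 -m handwheel '{"gripper":[1,1,1],"offset":[[0,0,0],[0,0,0],[0,0,0]],"rot":[[0,0,0],[0,0,0],[0,0,0]]}' 20; python3 d.py 600.5 -5.5 210 -14.9
```

```text
time_s: 3.88
ee_pos: [601.4, -4.7, 210.9]
ee_rot: [-114.5, 90.0, -129.5]
force: [-0.3, 0.5, -0.6]
gripper_width: 11.9
time_s: 4.13
ee_pos: [601.3, -4.6, 210.9]
ee_rot: [-133.1, 90.0, -148.1]
force: [-0.0, -0.1, -0.9]
gripper_width: 12.1
t 4.13 pos [601.3  -4.6 210.9] delta [ 0.9 -1.  -0.6] rot [-0.1 -0.   0. ] F [-0.  -0.1 -0.9] w 12.1 q [ -2.  21.  86.  -0.  73. -77.]
```

Gripped at 12 mm, which is the grip's thickness. Next I raise it about 32 mm.

```bash
python3 -m handwheel '{"gripper":[1,1,1,1,1],"offset":[[-8,0,0],[-16,0,0],[-24,0,0],[-32,0,0],[-32,0,0]],"rot":[[0,0,0],[0,0,0],[0,0,0],[0,0,0],[0,0,0]]}'; python3 d.py 600.5 -5.5 210 -14.9; python3 - <<'E'
from h import *
save(grab_frame("scene"),"pics/s2.png",(300,180,480,320),4)
E
```

```text
time_s: 4.55
ee_pos: [602.6, -4.7, 245.6]
ee_rot: [12.9, 89.7, -2.2]
force: [0.8, 0.7, -1.2]
gripper_width: 12.2
t 4.55 pos [602.6  -4.7 245.6] delta [35.6 -1.4 -1.9] rot [-0.1  0.3 -0.1] F [ 0.8  0.7 -1.2] w 12.2 q [ -2.  20.  83.  -0.  77. -77.]
```

View pics/s2.png

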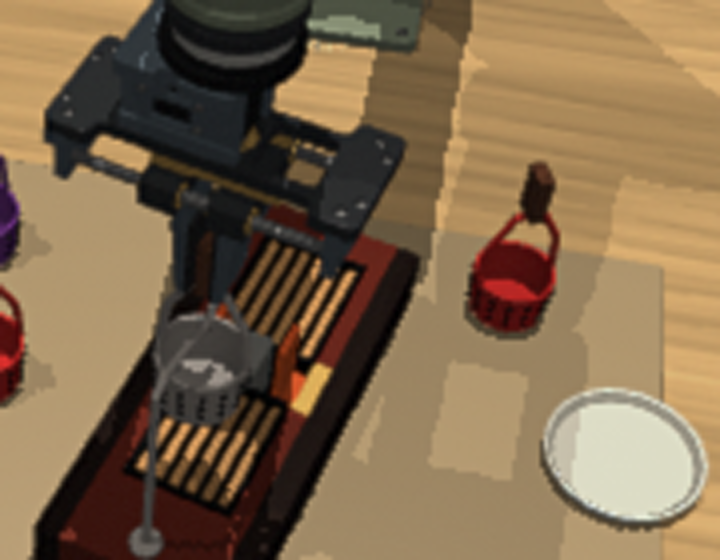

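The basket is lifted with the hand; its cup is at (348,268) in the scene picture, upright. Next I move it towards the station's -x.

```bash
python3 -m handwheel '{"gripper":[1,1,1,1,1],"offset":[[0,0,-10],[0,0,-25],[0,0,-40],[0,0,-55],[0,0,-65]],"rot":[[0,0,0],[0,0,0],[0,0,0],[0,0,0],[0,0,0]]}'; python3 d.py 492.8 282 240 -14.9
```

```text
time_s: 5.02
ee_pos: [536.2, 12.7, 242.4]
ee_rot: [-168.9, 89.9, 176.0]
force: [0.2, -0.4, -1.5]
gripper_width: 11.8
t 5.02 pos [536.2  12.7 242.4] delta [   2.6  248.9 -111.7] rot [-0.1 -0.1  0. ] F [ 0.2 -0.4 -1.5] w 11.8 q [  0.  14.  92.   0.  74. -75.]
```

```bash
python3 -m handwheel '{"gripper":[1,1,1,1,1],"offset":[[0,10,-4],[0,32,-14],[0,56,-24],[0,80,-35],[0,104,-46]],"rot":[[0,0,0],[0,0,0],[0,0,0],[0,0,0],[0,0,0]]}';python3 -m handwheel '{"gripper":[1,1,1,1,1],"offset":[[0,24,-11],[0,48,-22],[0,72,-33],[0,96,-44],[0,115,-52]],"rot":[[0,0,0],[0,0,0],[0,0,0],[0,0,0],[0,0,0]]}'; python3 d.py 492.8 282 140 -14.9
```

```text
time_s: 5.43
ee_pos: [521.1, 126.3, 242.8]
ee_rot: [59.8, 90.0, 44.8]
force: [0.8, -0.4, -1.0]
gripper_width: 12.1
time_s: 5.85
ee_pos: [500.2, 251.9, 242.7]
ee_rot: [109.6, 89.9, 94.6]
force: [0.8, 0.8, -1.0]
gripper_width: 12.0
t 5.85 pos [500.2 251.9 242.7] delta [102.7  27.1 -14.9] rot [-0.1 -0.  -0. ] F [ 0.8  0.8 -1. ] w 12.0 q [ 26.  16.  89.   0.  75. -50.]
```

```bash
python3 -m handwheel '{"gripper":[1,1,1,1,1],"offset":[[10,14,-8],[35,27,-15],[65,27,-15],[90,27,-15],[108,27,-15]],"rot":[[0,0,0],[0,0,0],[0,0,0],[0,0,0],[0,0,0]]}';python3 -m handwheel '{"gripper":[1,1,1],"offset":[[0,0,0],[0,0,0],[0,0,0]],"rot":[[0,0,0],[0,0,0],[0,0,0]]}'; python3 d.py 492.8 282 113 -14.9;  python3 - <<'E'
from h import *
save(grab_frame("scene"),"pics/s3.png",(370,180,550,320),4);save(grab_frame("top"),"pics/t3.png",(110,200,230,320),5);save(grab_frame("wrist"),"pics/w3.png")
E
```

```text
time_s: 6.27
ee_pos: [492.0, 279.7, 132.3]
ee_rot: [-139.6, 89.8, -154.6]
force: [-0.1, 1.5, -1.1]
gripper_width: 12.0
time_s: 6.52
ee_pos: [494.2, 279.9, 136.1]
ee_rot: [44.1, 89.9, 29.1]
force: [0.3, 0.0, -0.4]
gripper_width: 12.0
t 6.52 pos [494.2 279.9 136.1] delta [23.1  1.6 -1.9] rot [-0.1  0.1 -0.1] F [ 0.3  0.  -0.4] w 12.0 q [ 28.  21.  97.   0.  61. -47.]
```

View pics/s3.png

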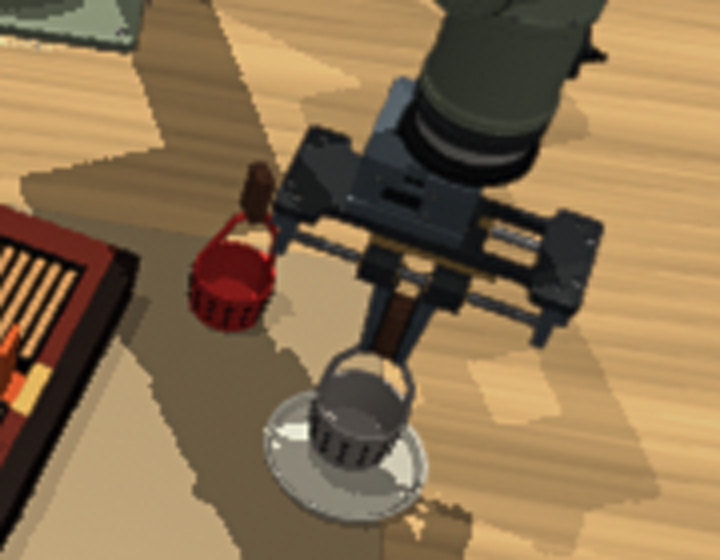

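View pics/w3.png

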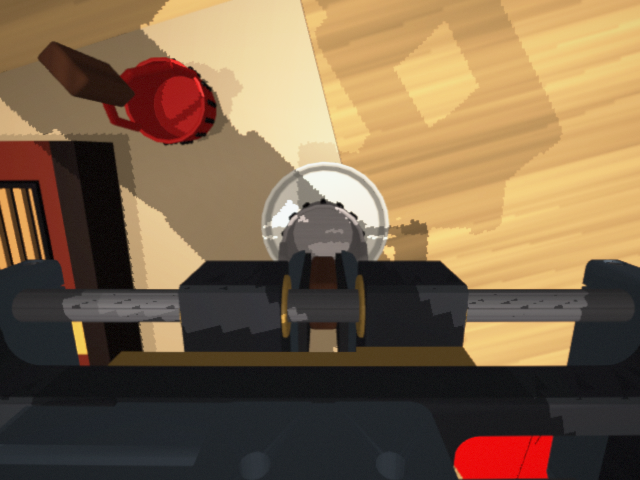

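The basket hangs upright over the dish: in the wrist picture both are centred at column 325, and in the scene picture the foot is over the dish at (460,293). The red decoy is well clear of the cup. I lower it slowly.

```bash
python3 -m handwheel '{"gripper":[1,1,1,1,1],"offset":[[6,1.5,-2],[12,1.5,-2],[15,1.5,-2],[18,1.5,-2],[18,1.5,-2]],"rot":[[0,0,0],[0,0,0],[0,0,0],[0,0,0],[0,0,0]]}';python3 -m handwheel '{"gripper":[1,1,1],"offset":[[1,0,0],[2,0,0],[2,0,0]],"rot":[[0,0,0],[0,0,0],[0,0,0]]}'; python3 d.py 492.8 282 113 -14.9;python3 -m handwheel '{"gripper":[1,1,1],"offset":[[1,0,0],[2,0,0],[2,0,0]],"rot":[[0,0,0],[0,0,0],[0,0,0]]}'; python3 d.py 492.8 282 113 -14.9
```

```text
time_s: 7.08
ee_pos: [491.2, 280.7, 116.0]
ee_rot: [-132.4, 89.9, -147.4]
force: [-0.6, 0.5, -1.4]
gripper_width: 12.4
time_s: 7.33
ee_pos: [491.8, 281.0, 114.9]
ee_rot: [-71.0, 90.0, -86.0]
force: [-0.2, -0.2, -1.4]
gripper_width: 12.1
t 7.33 pos [491.8 281.  114.9] delta [1.9 1.2 0.7] rot [-0.1  0.   0. ] F [-0.2 -0.2 -1.4] w 12.1 q [ 29.  22.  99.  -0.  59. -46.]
time_s: 7.58
ee_pos: [491.6, 281.0, 112.8]
ee_rot: [-120.3, 90.0, -135.4]
force: [0.6, -0.5, -1.7]
gripper_width: 11.5
t 7.58 pos [491.6 281.  112.8] delta [-0.2  1.3  0.9] rot [-0.1 -0.   0. ] F [ 0.6 -0.5 -1.7] w 11.5 q [ 29.  22.  99.  -0.  58. -46.]
```

```bash
python3 -m handwheel '{"gripper":[1,1,1],"offset":[[0.7,0,0],[1.4,0,0],[1.4,0,0]],"rot":[[0,0,0],[0,0,0],[0,0,0]]}'; python3 d.py 492.8 282 113 -14.9
```

```text
time_s: 7.83
ee_pos: [491.8, 281.0, 112.7]
ee_rot: [31.6, 90.0, 16.6]
force: [-1.9, -1.5, 5.6]
gripper_width: 11.6
t 7.83 pos [491.8 281.  112.7] delta [-0.3  1.2  0.7] rot [-0.1  0.  -0. ] F [-1.9 -1.5  5.6] w 11.6 q [ 29.  22.  99.  -0.  58. -46.]
```

Contact: the vertical force went from -1.5 to +5.6 N. I ease off and open.

```bash
python3 -m handwheel '{"gripper":[1,1,0.8,0.6,0.6],"offset":[[-0.9,0,0],[-0.9,0,0],[-0.9,0,0],[-0.9,0,0],[-0.9,0,0]],"rot":[[0,0,0],[0,0,0],[0,0,0],[0,0,0],[0,0,0]]}';python3 -m handwheel '{"gripper":[0.6,0.6,0.6],"offset":[[0,0,0],[0,0,0],[0,0,0]],"rot":[[0,0,0],[0,0,0],[0,0,0]]}'; python3 d.py 492.8 282 240 -14.9
```

```text
time_s: 8.25
ee_pos: [491.8, 281.1, 112.4]
ee_rot: [-4.8, 90.0, -19.8]
force: [-0.1, 0.4, -0.4]
gripper_width: 28.7
time_s: 8.5
ee_pos: [491.7, 281.1, 112.4]
ee_rot: [-58.7, 90.0, -73.8]
force: [0.2, 0.6, 0.4]
gripper_width: 36.2
t 8.5 pos [491.7 281.1 112.4] delta [-127.6    1.2    0.8] rot [-0.1  0.   0. ] F [0.2 0.6 0.4] w 36.2 q [ 29.  22.  99.  -0.  58. -46.]
```

```bash
python3 -m handwheel '{"gripper":[0.6,0.6,0.6,0.6,0.6],"offset":[[-15,0,0],[-45,0,0],[-80,0,0],[-115,0,0],[-135,0,0]],"rot":[[0,0,0],[0,0,0],[0,0,0],[0,0,0],[0,0,0]]}'; python3 d.py 503.5 19 240 -14.9;  python3 - <<'E'
from h import *
save(grab_frame("scene"),"pics/s4.png",(370,180,550,320),4);save(grab_frame("wrist"),"pics/w4.png")
E
```

```text
time_s: 8.92
ee_pos: [492.8, 281.7, 251.5]
ee_rot: [42.5, 89.7, 27.4]
force: [0.5, 0.9, 0.2]
gripper_width: 36.6
t 8.92 pos [492.8 281.7 251.5] delta [  10.9 -251.    78.4] rot [-0.1  0.2 -0.2] F [0.5 0.9 0.2] w 36.6 q [ 29.  16.  87.  -0.  76. -46.]
```

View pics/s4.png

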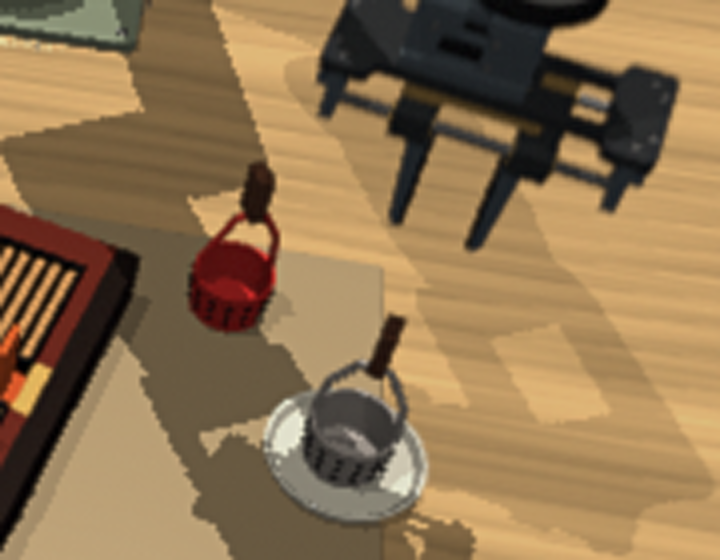

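View pics/w4.png

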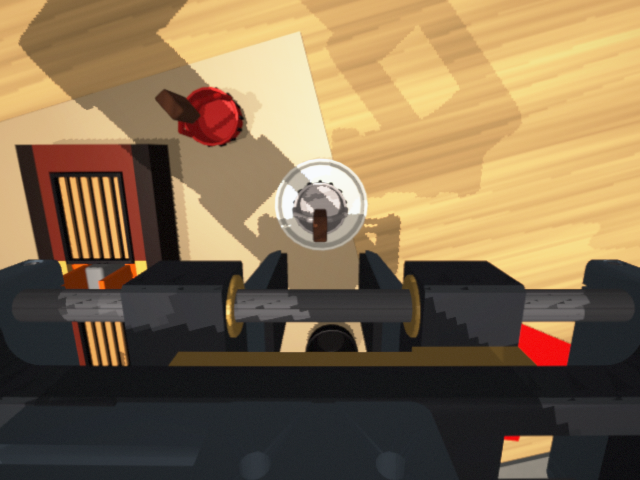

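The basket stands upright and free in the dish: in the wrist picture its foot is at (320,205) and the dish's centre at (321,205). Now to the catches.

```bash
python3 d.py 532.5 11.3 180 -14.9; python3 -m handwheel '{"gripper":[0.6,0.6,0.4,0.2,0],"offset":[[0,-20,8],[0,-50,20],[0,-85,35],[0,-120,50],[0,-150,63]],"rot":[[0,0,0],[0,0,0],[0,0,0],[0,0,0],[0,0,0]]}'; python3 d.py 532.5 11.3 180 -14.9
```

```text
t 9.02 pos [493.7 282.1 251.9] delta [  71.1 -251.9  107.3] rot [-0.1  0.4 -0.4] F [ 0.2  0.3 -0.2] w 37.0 q [ 29.  16.  87.  -0.  76. -46.]
time_s: 9.43
ee_pos: [512.9, 117.7, 246.0]
ee_rot: [-139.0, 89.9, -154.0]
force: [0.5, -0.5, 0.5]
gripper_width: 53.5
t 9.43 pos [512.9 117.7 246. ] delta [ 66.1 -97.6  46.7] rot [-0.1 -0.1  0.1] F [ 0.5 -0.5  0.5] w 53.5 q [ 12.  13.  93.  -0.  75. -63.]
```

```bash
python3 -m handwheel '{"gripper":[0,0,0,0,0],"offset":[[0,-30,14],[0,-60,29],[0,-90,43],[25,-97,46],[50,-97,46]],"rot":[[0,0,0],[0,0,0],[0,0,0],[0,0,0],[0,0,0]]}';  python3 -m handwheel '{"gripper":[0,0,0,0,0],"offset":[[10,0,0],[16,0,0],[16,0,0],[16,0,0],[16,0,0]],"rot":[[0,0,0],[0,0,0],[0,0,0],[0,0,0],[0,0,0]]}'; python3 d.py 532.5 11.3 180 -14.9; python3 - <<'E'
from h import *
import pickle
st=state();pickle.dump(st,open("s5.pkl","wb"));im=grab_frame("wrist");save(im,"pics/w5.png");save(im,"pics/w5c.png",(230,120,420,270),4);print(st["ee_pos"])
E
```

```text
time_s: 9.85
ee_pos: [533.6, 11.6, 196.8]
ee_rot: [-6.5, 89.9, -21.8]
force: [0.6, 0.5, -0.1]
gripper_width: 86.8
time_s: 10.27
ee_pos: [533.7, 14.7, 182.5]
ee_rot: [12.8, 89.9, -2.2]
force: [-0.3, 0.3, 0.7]
gripper_width: 91.0
t 10.27 pos [533.7  14.7 182.5] delta [ 2.5 -3.6 -0.3] rot [-0.1  0.1 -0. ] F [-0.3  0.3  0.7] w 91.0 q [  0.  16.  98.  -0.  66. -75.]
[533.71478493  14.74687871 182.54481688]
```

View pics/w5.png

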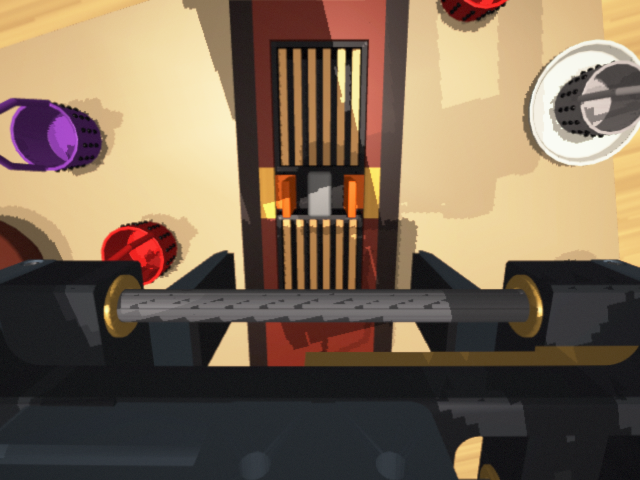

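View pics/w5c.png

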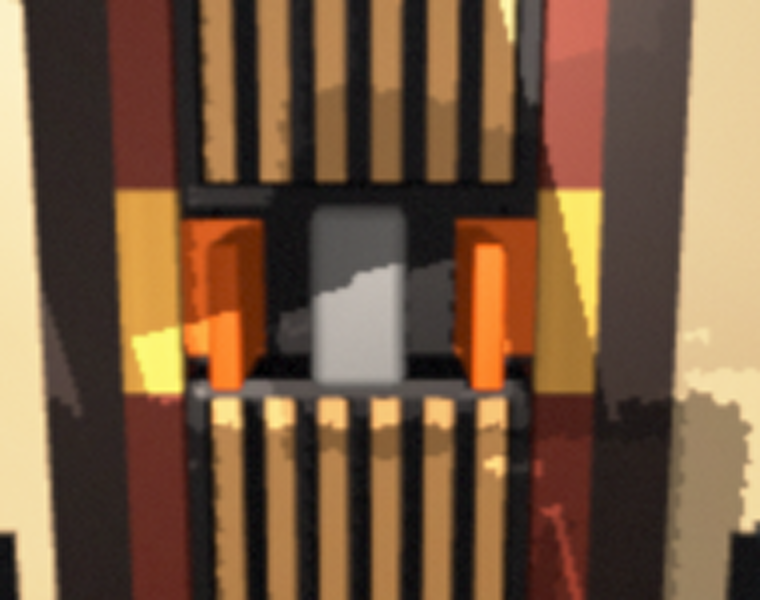

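The crop shows the tab tops as bright orange strips at columns 286.5 and 352.5 and rows 181–217, with the grey block midway at (320,193). The dish and basket are at the right edge (585,100).

```bash
python3 - <<'E'
from h import *
import pickle
st=pickle.load(open("s5.pkl","rb"));R=Rm(st["ee_rot"])
w=lambda u,v,z:onz("wrist",(230+u/4,120+v/4),z,st)
P=[w(u,v,92) for u in(210,506) for v in(243,388)]
M=np.mean(P,0);print("mid",M,[ (R.T@(p-st["ee_pos"])).round(1).tolist() for p in P])
d=w(506,315,92)-w(210,315,92);print("yaw",np.degrees(np.arctan2(-d[0],d[1])),np.linalg.norm(d))
B=np.mean([w(u,v,64) for u in(311,405) for v in(208,384)],0);print("block mid",B)
K=np.mean([w(u,v,52) for u in(114,603) for v in(190,392)],0);print("keeper mid",K)
T=M.copy();T[2]=59;print("tool delta to grasp",R.T@(T-st["ee_pos"]))
E
```

```text
mid [504.35356786  20.35740914  92.        ] [[90.4, -29.8, -43.7], [90.5, -30.5, -16.3], [90.5, 25.4, -43.7], [90.5, 26.0, -16.3]]
yaw -14.977988235713642 55.84429299980606
block mid [504.04273442  20.20201963  64.        ]
keeper mid [504.45643683  20.10840668  52.        ]
tool delta to grasp [123.47891029  -2.22614264 -30.08128821]
```

```bash
python3 -m handwheel '{"gripper":[0,0,0,0,0],"offset":[[0,-2.2,-15],[10,-2.2,-30],[40,-2.2,-30],[65,-2.2,-30],[80,-2.2,-30]],"rot":[[0,0,0],[0,0,0],[0,0,0],[0,0,0],[0,0,0]]}';  python3 -m handwheel '{"gripper":[0,0,0,0],"offset":[[6,0,0],[12,0,0],[12,0,0],[12,0,0]],"rot":[[0,0,0],[0,0,0],[0,0,0],[0,0,0]]}'; python3 d.py 504.3 20.3 61 -14.9;python3 - <<'E'
from h import *
im=grab_frame("scene");save(im,"pics/s6.png",(290,190,470,330),4);save(grab_frame("wrist"),"pics/w6.png")
E
```

```text
time_s: 10.73
ee_pos: [502.6, 20.2, 100.5]
ee_rot: [-152.8, 90.0, -167.7]
force: [-0.3, 0.6, -0.3]
gripper_width: 91.1
time_s: 11.07
ee_pos: [504.3, 20.0, 90.3]
ee_rot: [13.3, 89.9, -1.7]
force: [-0.3, -0.2, 0.8]
gripper_width: 91.2
t 11.07 pos [504.3  20.   90.3] delta [29.3  0.3 -0.1] rot [-0.1  0.1 -0. ] F [-0.3 -0.2  0.8] w 91.2 q [  1.  19. 109.  -0.  52. -74.]
```

View pics/s6.png

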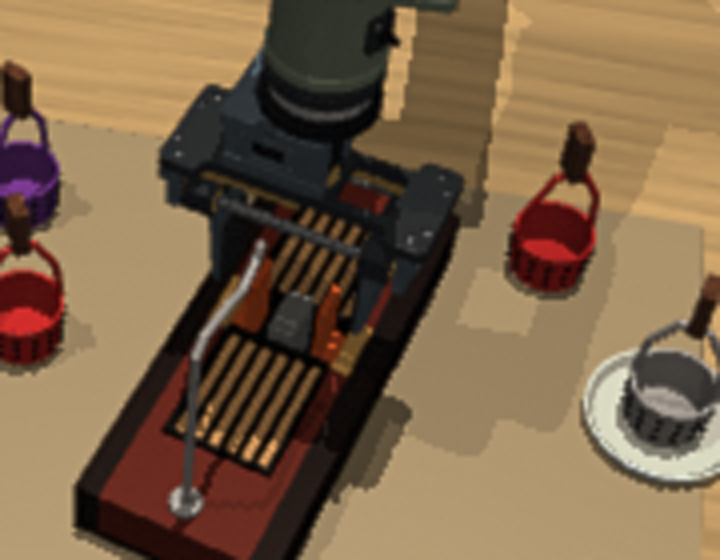

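View pics/w6.png

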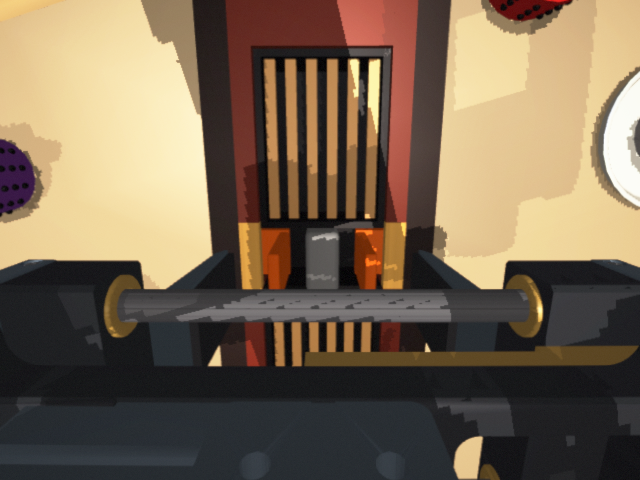

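The catches (at columns 275 and 370) are centred between the open fingers (235 and 413), the hook is clear of the hand, and the basket stands in the dish. I descend.

```bash
python3 -m handwheel '{"gripper":[0,0,0,0,0],"offset":[[8,0,0],[16,0,0],[23,0,0],[27,0,0],[29,0,0]],"rot":[[0,0,0],[0,0,0],[0,0,0],[0,0,0],[0,0,0]]}';  python3 -m handwheel '{"gripper":[0,0.2,0.4,0.4,0.4],"offset":[[0,0,0],[0,0,0],[0,0,0],[0,0,0],[0,0,0]],"rot":[[0,0,0],[0,0,0],[0,0,0],[0,0,0],[0,0,0]]}' 20; python3 d.py 504.3 20.3 61 -14.9
```

```text
time_s: 11.58
ee_pos: [502.7, 19.8, 59.3]
ee_rot: [-161.3, 89.9, -176.3]
force: [0.3, 0.2, -0.5]
gripper_width: 91.1
time_s: 12.0
ee_pos: [503.6, 19.9, 60.7]
ee_rot: [10.3, 90.0, -4.7]
force: [0.1, 0.7, -0.2]
gripper_width: 67.3
t 12.0 pos [503.6  19.9  60.7] delta [-0.3  0.6  0.6] rot [-0.1  0.  -0. ] F [ 0.1  0.7 -0.2] w 67.3 q [  1.  21. 111.  -0.  48. -74.]
```

```bash
python3 -m handwheel '{"gripper":[0.5,0.6,0.7,1,1],"offset":[[0,0,0],[0,0,0],[0,0,0],[0,0,0],[0,0,0]],"rot":[[0,0,0],[0,0,0],[0,0,0],[0,0,0],[0,0,0]]}' 35;  python3 -m handwheel '{"gripper":[1,1,1,1,1],"offset":[[0,0,0],[0,0,0],[0,0,0],[0,0,0],[0,0,0]],"rot":[[0,0,0],[0,0,0],[0,0,0],[0,0,0],[0,0,0]]}' 35; python3 d.py 504.3 20.3 61 -14.9
```

```text
time_s: 12.42
ee_pos: [503.5, 19.7, 60.8]
ee_rot: [-50.6, 90.0, -65.6]
force: [-2.1, -1.6, 19.2]
gripper_width: 34.2
time_s: 12.83
ee_pos: [503.5, 19.7, 61.2]
ee_rot: [-21.7, 90.0, -36.7]
force: [-2.4, -1.1, 7.3]
gripper_width: 32.6
t 12.83 pos [503.5  19.7  61.2] delta [0.2 0.8 0.6] rot [-0.1  0.   0. ] F [-2.4 -1.1  7.3] w 32.6 q [  1.  21. 111.  -0.  48. -74.]
```

```bash
python3 - <<'E'
from h import *
im=grab_frame("scene");save(im,"pics/s7.png",(310,200,450,310),5);save(grab_frame("wrist"),"pics/w7.png");print(state()["force"],state()["gripper_width"],state()["torque"])
E
```

```text
[-1.16014812 -0.90875043  7.67435406] 32.881523736190616 [-0.04856944  0.25188432  0.04146648]
```

View pics/s7.png

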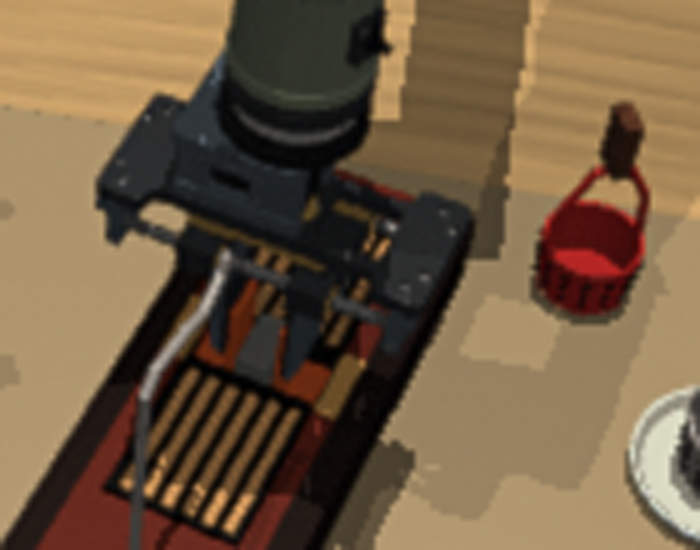

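View pics/w7.png

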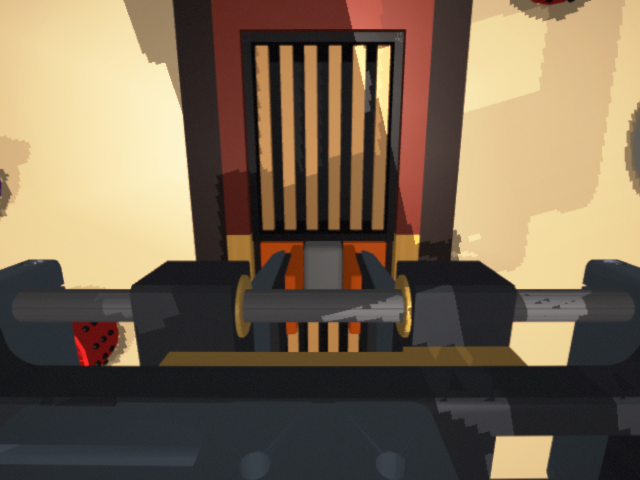

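The tabs are pinched: in the wrist picture they stand at columns 293 and 354, drawn in against the grey block and held between the pads. I lift slowly and watch the force.

```bash
python3 -m handwheel '{"gripper":[1,1,1,1,1],"offset":[[-1,0,0],[-2,0,0],[-3,0,0],[-3,0,0],[-3,0,0]],"rot":[[0,0,0],[0,0,0],[0,0,0],[0,0,0],[0,0,0]]}';  python3 d.py 504.3 20.3 61 -14.9;python3 -m handwheel '{"gripper":[1,1,1,1],"offset":[[-1,0,0],[-2,0,0],[-3,0,0],[-3,0,0]],"rot":[[0,0,0],[0,0,0],[0,0,0],[0,0,0]]}';  python3 d.py 504.3 20.3 61 -14.9
```

```text
time_s: 13.35
ee_pos: [503.1, 19.9, 63.1]
ee_rot: [-162.4, 90.0, -177.5]
force: [0.4, -0.3, -3.7]
gripper_width: 32.5
t 13.35 pos [503.1  19.9  63.1] delta [2.1 0.7 1. ] rot [-0.1 -0.   0. ] F [ 0.4 -0.3 -3.7] w 32.5 q [  1.  21. 111.  -0.  48. -74.]
time_s: 13.68
ee_pos: [503.6, 19.9, 66.7]
ee_rot: [8.5, 90.0, -6.6]
force: [-0.8, -0.6, -3.4]
gripper_width: 32.4
t 13.68 pos [503.6  19.9  66.7] delta [5.7 0.6 0.6] rot [-0.1  0.  -0. ] F [-0.8 -0.6 -3.4] w 32.4 q [  1.  20. 111.  -0.  49. -74.]
```

```bash
python3 -m handwheel '{"gripper":[1,1,1,1,1],"offset":[[-3,0,0],[-7,0,0],[-11,0,0],[-15,0,0],[-15,0,0]],"rot":[[0,0,0],[0,0,0],[0,0,0],[0,0,0],[0,0,0]]}';  python3 d.py 504.3 20.3 61 -14.9; python3 - <<'E'
from h import *
im=grab_frame("scene");save(im,"pics/s8.png",(290,200,450,330),5)
E
```

```text
time_s: 14.1
ee_pos: [504.2, 19.9, 82.6]
ee_rot: [13.4, 89.9, -1.6]
force: [0.8, 0.5, -2.4]
gripper_width: 32.0
t 14.1 pos [504.2  19.9  82.6] delta [21.6  0.4 -0.1] rot [-0.1  0.1 -0. ] F [ 0.8  0.5 -2.4] w 32.0 q [  1.  19. 110.  -0.  51. -74.]
```

View pics/s8.png

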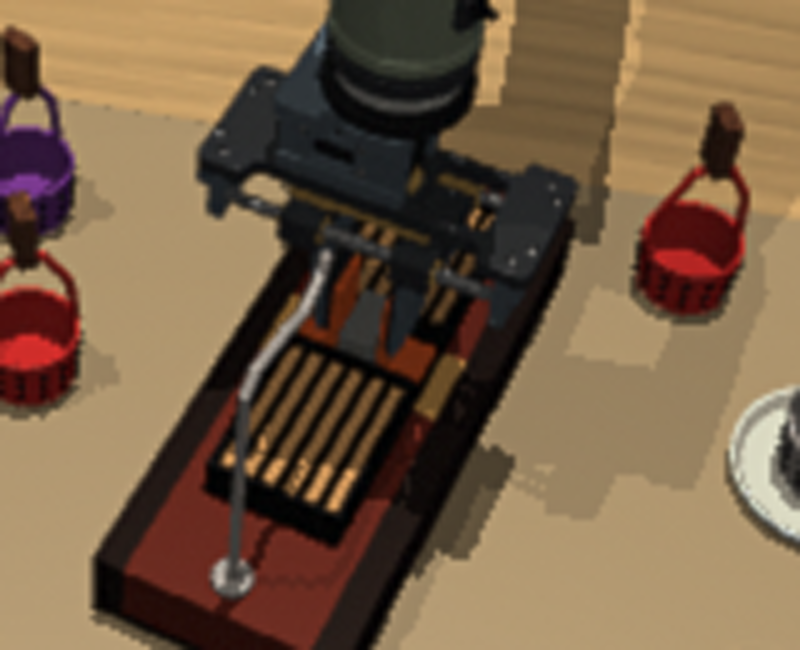

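The cassette is rising level with the hand; its +x end is clear of the slot at (345,295) in the scene picture. I raise it the rest of the way.

```bash
python3 -m handwheel '{"gripper":[1,1,1,1,1],"offset":[[-4,0,0],[-12,0,0],[-21,0,0],[-29,0,0],[-33,0,0]],"rot":[[0,0,0],[0,0,0],[0,0,0],[0,0,0],[0,0,0]]}' 42;  python3 d.py 504.3 20.3 141 -14.9; python3 -m handwheel '{"gripper":[1,1,1,1,1],"offset":[[-6,0,0],[-14,0,0],[-21,0,0],[-25,0,0],[-26,0,0]],"rot":[[0,0,0],[0,0,0],[0,0,0],[0,0,0],[0,0,0]]}';  python3 -m handwheel '{"gripper":[1,1,1,1,1],"offset":[[0,0,0],[0,0,0],[0,0,0],[0,0,0],[0,0,0]],"rot":[[0,0,0],[0,0,0],[0,0,0],[0,0,0],[0,0,0]]}'; python3 d.py 504.3 20.3 141 -14.9;python3 - <<'E'
from h import *
im=grab_frame("scene");save(im,"pics/s9.png",(280,180,480,330),4);save(grab_frame("wrist"),"pics/w9.png");save(grab_frame("top"),"pics/t9.png",(130,160,410,350),2.8)
E
```

```text
time_s: 14.57
ee_pos: [504.3, 19.9, 116.2]
ee_rot: [14.1, 89.8, -0.9]
force: [1.5, -0.1, -3.3]
gripper_width: 31.5
t 14.57 pos [504.3  19.9 116.2] delta [-24.8   0.4  -0.1] rot [-0.1  0.2 -0. ] F [ 1.5 -0.1 -3.3] w 31.5 q [  1.  17. 107.  -0.  56. -74.]
time_s: 14.98
ee_pos: [504.0, 19.9, 141.5]
ee_rot: [14.4, 89.9, -0.7]
force: [0.2, -0.8, -3.1]
gripper_width: 31.4
time_s: 15.4
ee_pos: [503.2, 19.9, 140.1]
ee_rot: [-158.0, 90.0, -173.1]
force: [-0.8, 0.7, -3.1]
gripper_width: 31.8
t 15.4 pos [503.2  19.9 140.1] delta [-0.9  0.7  0.9] rot [-0.1 -0.   0. ] F [-0.8  0.7 -3.1] w 31.8 q [  1.  16. 105.  -0.  59. -74.]
```

View pics/s9.png

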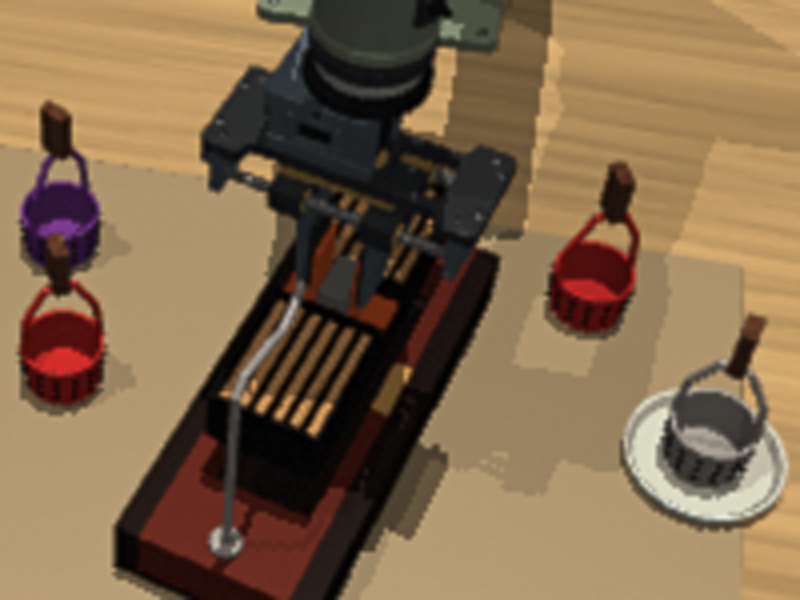

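View pics/w9.png

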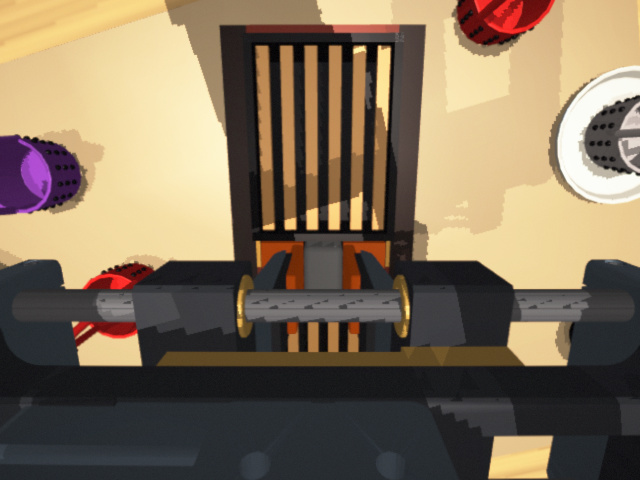

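View pics/t9.png

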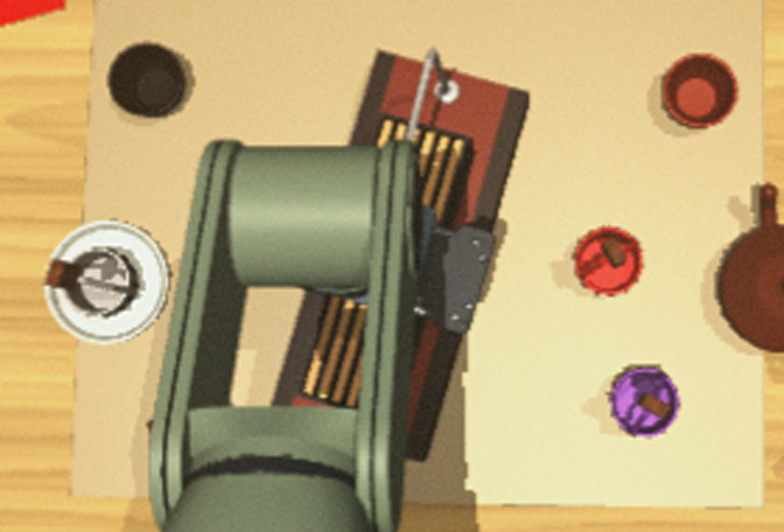

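The cassette hangs level and clear over its slot, and the slats sit where they did in the wrist picture at the pinch, so nothing slipped. The basket stands in the dish, its rim at (168,260) in the top picture. One numeric check of the basket and a stillness check, then I hand in.

```bash
python3 - <<'E'
from h import *
import time
im=grab_frame("top")
d=onz("top",(167.5,260.3),11);P=onz("top",(130+106/2.8,160+281/2.8),45);print("dish",d,"basket rim",P,"dist",np.hypot(*(P-d)[:2]))
E
python3 -m handwheel '{"gripper":[1,1,1,1,1],"offset":[[0,0,0],[0,0,0],[0,0,0],[0,0,0],[0,0,0]],"rot":[[0,0,0],[0,0,0],[0,0,0],[0,0,0],[0,0,0]]}'; python3 d.py 504.3 20.3 141 -14.9
```

```text
dish [493.29376169 282.20645925  11.        ] basket rim [491.17254332 270.43638998  45.        ] dist 11.959686364789672
time_s: 16.02
ee_pos: [503.5, 19.9, 140.5]
ee_rot: [-6.0, 90.0, -21.0]
force: [-0.3, -0.0, -3.0]
gripper_width: 31.7
t 16.02 pos [503.5  19.9 140.5] delta [-0.5  0.6  0.7] rot [-0.1  0.   0. ] F [-0.3 -0.  -3. ] w 31.7 q [  1.  15. 105.  -0.  59. -74.]
```

The rim estimate came out 12 mm off the dish's centre, close to the 18 mm limit, so I look at it closely.

```bash
python3 - <<'E'
from h import *
import pickle
print(proj("top",(493.3,282.2,45)),proj("top",(493.3,282.2,5)),proj("scene",(493.3,282.2,45)),proj("scene",(493.3,282.2,5)))
st=state();pickle.dump(st,open("s10.pkl","wb"))
im=grab_frame("wrist");save(im,"pics/w10.png",(540,50,640,220),3.4);save(grab_frame("top"),"pics/t10.png",(138,230,198,290),9);save(grab_frame("scene"),"pics/s10.png",(430,250,480,312),9)
print(proj("wrist",(493.3,282.2,45),st),proj("wrist",(493.3,282.2,13),st))
E
```

```text
[163.12800964 259.40463556] [168.24988012 260.45004663] [458.14461667 286.02013194] [454.64181286 294.59512337]
[658.88972397 134.62132265] [623.07362551 136.4377053 ]
```

View pics/t10.png

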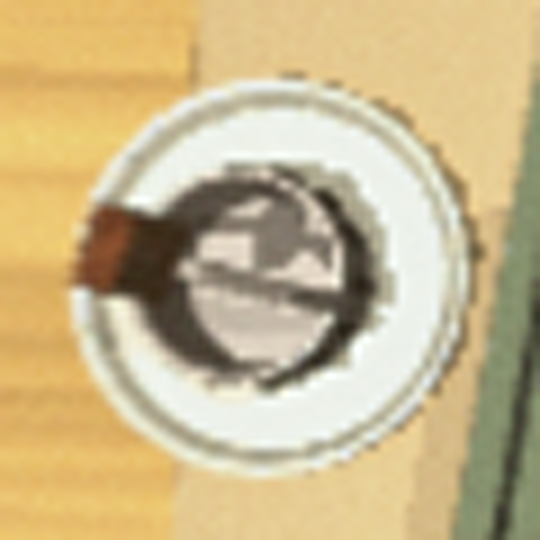

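View pics/s10.png

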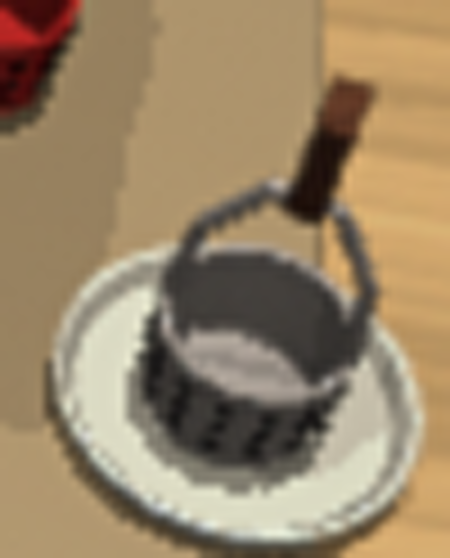

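```bash
python3 - <<'E'
from h import *
t=(138+100/9,230+250/9);s=(430+354/9,250+92/9)
G=tri([ray("top",t),ray("scene",s)]);print("grip top tri",G,"top@147",onz("top",t,147),"scene@147",onz("scene",s,147))
t2=(138+255/9,230+283/9);s2=(430+262/9,250+322/9)
print("rim tri",tri([ray("top",t2),ray("scene",s2)]),onz("top",t2,45),onz("scene",s2,45))
print("floor top",onz("top",(138+270/9,230+283/9),7))
E
```

```text
grip top tri [489.82359374 282.21494913 149.92300033] top@147 [490.22522645 280.40762317 147.        ] scene@147 [486.10551634 285.72227038 147.        ]
rim tri [488.38106155 281.24872209  38.53559297] [488.44614473 274.06217499  45.        ] [491.88920898 284.7419224   45.        ]
floor top [490.6608143  282.07877075   7.        ]
```

View pics/w10.png

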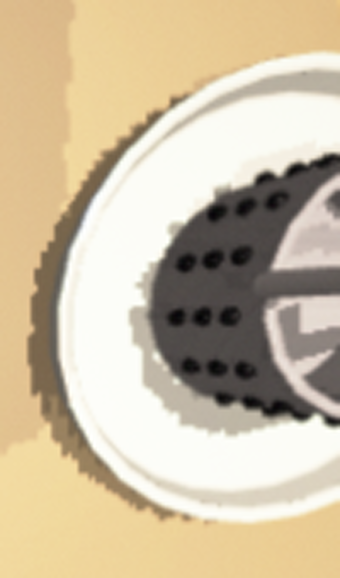

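The grip top (490, 282), the cup floor (491, 282) and the dish (493, 282) agree, so the basket is upright and about 3 mm off centre. The 12 mm came from a badly picked rim centre.

```bash
python3 -c "
from workcell import *
print(state()['gripper_width'],state()['force']);job_done()"
```

```text
31.363844252949587 [-0.49654907 -0.18611692 -2.58972089]
the job is handed in; nothing more can be done
```

I unhooked the steel basket and released it standing upright in the white dish. I then pinched both orange catches, lifted the cassette straight up about 80 mm, and handed the job in at about 16 s of the 51 s limit with it still held.

**Last checks:**
- **Cassette:** The TCP had risen about 79 mm and its pose was steady. The pictures show the cassette level and clear of the station, with no visible slip in the pads. The wrist carried about 3 N.
- **Catches:** The finger opening read 31–32 mm, less than the 36 mm given for fully pinched catches. I put this down to give in the pads or tabs, and the pictures show both tabs drawn in. Closing the fingers pushed up on the tool with a brief 19 N, which settled to about 7 N before the lift.
- **Basket:** The grip top and the cup floor put it upright and about 3 mm from the dish's centre. Two looser rim estimates disagreed: about 12 mm by eye, and about 9 mm from the top camera on a second pick. From the top camera the rim is partly hidden and hard to pick, so I trusted the grip and floor; the scene camera's rim pick was within 3 mm.
- **Bystanders:** The cups and teapot look unmoved in the last top picture. I did not measure them, and the vase was outside that crop, though the arm did not go near it after the first move.

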